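# Dock the sample tray against the reader's rails and start it

## Robot

A 6-joint arm with a two-finger parallel gripper is mounted at the origin on the work surface. World frame = base frame: x ahead of the robot, y to its left, z up, the work surface at z = 0. Lengths are in m, angles in rad, forces in N, time in s.
With the tool pointing down it reaches from about 0.35 to 0.875 m from the base axis. Payload 15.5 kg.
Tool frame: the origin (TCP) lies midway between the tips of the shut fingers; the grasp point (between the pads) lies 19 mm behind it (r.grip_point_offset is the distance from the TCP to the grasp point, in m); z points along the fingers, y is the line along which they close (so a half turn about z gives the same grasp; the last joint's range is limited). The gripper opens to 85 mm and grips with 20 to 120 N. Pads are 22 mm wide; open, the fingers measure 114 mm over their backs; the gripper's body (76 mm by 85 mm) begins 54 mm behind the grasp point. The pads swing forward as they close: fully open they stand 13 mm farther back than shut.
Start: joints at [1.135, 0.494, 1.345, -0, 1.302, -0.096], TCP at [0.208, 0.589, 0.231] pointing down, gripper open.
Joint ranges: [-2.91, 2.91], [-0.82, 2.16], [0.22, 2.67], [-1.22, 4.37], [0.12, 2.79], [-3.08, 3.08]. Speed limits (rad/s): [1.89, 1.89, 2.57, 3.01, 3.01, 3.01].

## Interface

Orientations are given as a 3x3 rotation matrix whose columns are the frame's x, y, z axes.
In Python, from workcell import r, get_image, calibration, workorder gives the robot as it stands. The module is installed in compiled form; this text tells all that it offers.
- The arm moves only by the shell command python3 -m creep 'ROWS' [OPENING] [FORCE]. ROWS is JSON, a list that holds one entry, the list of rows, each a list of 4 numbers: the shift along the tool's x, y, z in cm, then the turn about the tool's z in rad. In form: [[[tx, ty, tz, twist], ...]]. A call has 1 to 12 rows; each row shifts and turns the commanded pose from where the row before left it, along the tool's axes as they then stand; what a row does not reach is not made up. A row lasts 1/10 s, in which the tool goes at most 50 mm and 8.59 degrees, less where a joint would pass 70% of its speed; a pose out of reach is approached as far as the arm can. A call is refused whole if a number of a shift passes 5 or a number of a turn 0.15, either way. A call with a gripper value outside its range is refused whole. OPENING is the opening in per cent of the stroke, from 0 (shut) to 100 (fully open), set as the call begins (- or left out, the last holds). The fingers move at their own pace and stop on an object; FORCE is the grip in N (left out, the last holds). Time passes only in rows, so rows that do not move let the fingers close. It gives the time, the measured TCP pose, the force, the opening and the grip force at its end, in the units of the state.
- r.observe(): the state, without advancing time (a new reading comes with each control period).
- get_image(name): name is "side" or "top" or "wrist"; returns (picture, depth): 420x560x3 uint8, red, green, blue; 420x560 float32, m along the optical axis (not along the pixel's ray), 0 where there is no reading.
- calibration(name): a dict with "K" (3x3 intrinsics, pixels), "pose" (4x4, takes a point from camera to world coordinates); the wrist camera has in their place "mount" (4x4, takes a point from camera to tool coordinates, whose origin is the TCP and whose axes are the flange's). Camera axes: x right, y up, looking along -z (the intrinsics and any distortion apply to the point x, -y, -z); pixel columns grow to the right and rows downward; lengths in m; the calibration is good to about 2 mm. A picture is of the moment at which its call begins: read the wrist's pose just before it. calibration takes no time and is no camera call.
- workorder.hand_in(): hands the job in; it is judged then, once.
The state is a dict: "clock": time; "joint_pos": joint angles; "joint_vel": joint speeds; "joint_torque": joint torques, N m; "tool_pos": TCP position; "tool_rot": TCP orientation; "ft_force": force on the tool from outside, world axes, zero at the start; "ft_torque": the same for the moment, N m; "width": finger opening in m; "grip_force": force on a finger pad.
Only numpy, scipy, OpenCV 4.12 (cv2) and the standard library are available. Lean on these libraries where they do the work, as an engineer would, in place of code of your own. Each camera call takes 0.05 s, during which the arm holds its last target. There are 200 camera calls.

## Task

Push the steel tray with its three capped jars along the bench, with the fingertips only, until it sits flat against both blue rails in the corner of the tray reader; then press the green start button all the way down and let it come up again. Do not grip or lift the tray or the jars: the tray stays on the bench and the jars stay standing in it. Leave everything else on the bench where it is, and finish with the arm clear.

Things in the scene. Friction and masses are not known exactly. Their poses are not given: they have to be found in the camera images.
- tray: loose open steel tray, 90 (its x) by 170 (its y) mm, walls 34 mm high and 3 mm thick, two inner walls making three bays along y; about 0.4 kg plus 0.24 kg of jars. Origin: centre of its underside, z up. It slides on the bench with plain friction. It starts some centimetres off both rails, turned up to 0.28 rad from them.
- dock: fixed tray reader with two straight blue stop rails, 22 mm high, 12 mm thick, meeting in an L. Origin: inner corner of the L at bench level, z up. The long rail's inner face is the plane x = 0, running from the corner 320 mm along -y; the short rail's is the plane y = 0, running 112 mm along -x. Behind the long rail (x 12 to 127, y -260 to 0 mm) lies the flat white instrument, 52 mm high.
- home (a point): point of the dock, at bench level, where the tray's origin lies when it is home: x = -45, y = -85 mm in the dock's frame; axes as the dock's. The tray is then in the quarter x < 0, y < 0, its 170 mm side against the long rail and its +y end against the short rail.
- jar1: amber glass jar with white cap, 38 mm across, 55 mm tall, standing loose in the tray's -y bay. Origin: centre of its underside (3 mm above the bench).
- jar2: the same jar with orange cap, in the middle bay.
- jar3: the same jar with green cap, in the tray's +y bay.
- start (a joint): travel of the green start button, m: 0 up, 0.006 fully down. It springs back; fully down takes 5 N. It counts as pressed beyond 0.0045.
- start_top (a point): centre of the top of the green button (30 mm across), 57 mm above the bench while up; it is pressed straight down. It sits on a small fixed grey box, 90 x 80 mm and 35 mm high.
- beaker: bystander: glass beaker, 70 mm across, 90 mm tall. Origin: centre of its underside.
- cylinder: bystander: tall glass measuring cylinder with blue rings, foot 90 mm across, 242 mm tall. Origin: centre of its underside.
- wash: bystander: white plastic bottle with red cap, 66 mm across, 150 mm tall. Origin: centre of its underside.
- tin: bystander: aluminium tin, 60 mm across, 45 mm tall. Origin: centre of its underside.
- spatula: bystander: spatula 200 mm long, lying on the bench near the robot. Origin: on its underside.
Things that resemble listed ones, but are neither listed nor needed, are in the scene too. What is shaped like the jar2 but pink is not meant. Leave any orange look-alike of the part that bears start alone.

How it is judged:
On the way, in this order (a step that is already met when the one before it is completed fails the run):
1. the tray sits against both rails (x of tray in the frame of dock between -0.051 and -0.04 m and y of tray in the frame of dock between -0.091 and -0.08 m and angle between the x axis of tray and the x axis of dock, either way round below 0.05 rad and height (world z) of tray below 0.005 m), for 0.3 s.
2. then the green button is pressed down (value of joint start above 0.0045 m), for 0.05 s.
At the end, for the whole second after the job is handed in: The tray rests on the bench within 6 mm of home along both rails and within 0.05 rad of parallel to them, at rest; the three jars stand in it (tilt under 0.2 rad); the button has been pressed past 4.5 mm after that, and is up again (all of step 1 and angle between each of jar1, jar2, jar3's own z axis and vertical below 0.2 rad and horizontal distance between each of jar1, jar2, jar3 and tray below 0.085 m and height (world z) of each of jar1, jar2, jar3 below 0.012 m and value of joint start below 0.002 m and linear speed of tray below 0.01 m/s); the robot touches nothing.
It fails at once if the tray is lifted (10 mm) or tipped (0.12 rad) (height (world z) of tray above 0.01 m or angle between tray's own z axis and vertical above 0.12 rad).
It fails at once if a jar is lifted (over 20 mm above the bench) or tipped (0.4 rad) (height (world z) of any of jar1, jar2, jar3 above 0.02 m or angle between any of jar1, jar2, jar3's own z axis and vertical above 0.4 rad).
It fails at once if another thing on the bench is moved (20 mm) (distance of any of beaker, cylinder, wash, tin, spatula from where it was at the start of the episode above 0.02 m).
It also fails if it takes over 64 s, if anything falls off the work surface, if the arm or the gripper's body presses on something with over 40 N, if the wrist force passes 120 N, or if a joint passes its speed limit or range.

## Working session

There is one attempt and no reset: what is moved stays moved. The work goes in short steps, Python scripts to look and compute and a shell command to move; the robot and the scene stay as the last step left them, time stands still between calls to the robot, and variables do not carry over. Pictures are saved under pics/ and viewed, at most 10 in all, crops included, and the job is handed in when it is done.

```bash
mkdir -p pics
cat > h.py <<'E'
import numpy as np, cv2
from workcell import r, get_image, calibration
def cam(name):
    s=r.observe(); c=calibration(name); img,d=get_image(name)
    if name=="wrist":
        T=np.eye(4);T[:3,:3]=np.array(s["tool_rot"]);T[:3,3]=s["tool_pos"];P=T@np.array(c["mount"])
    else: P=np.array(c["pose"])
    return img,d,np.array(c["K"]),P,c
def pts(d,K,P):
    v,u=np.mgrid[:d.shape[0],:d.shape[1]]
    X=np.stack([(u-K[0,2])/K[0,0]*d,-(v-K[1,2])/K[1,1]*d,-d],-1)
    return X@P[:3,:3].T+P[:3,3]
def save(n,img): cv2.imwrite("pics/"+n,img[:,:,::-1])
E
python3 - <<'E'
from h import *
for n in("top","side"):
    i,d,K,P,c=cam(n); save(n+".png",i); np.savez("/tmp/"+n,i=i,d=d,K=K,P=P); print(n,c)
print(r.observe())
E
```

```text
top {'K': array([[448.85843438,   0.        , 279.72399125],
       [  0.        , 448.85843438, 214.06821719],
       [  0.        ,   0.        ,   1.        ]]), 'pose': array([[ 0.02419719,  0.98141423, -0.19036967,  0.25097695],
       [-0.99950437,  0.02758535,  0.0151676 , -0.06991495],
       [ 0.02013711,  0.1899083 ,  0.9815953 ,  1.43599131],
       [ 0.        ,  0.        ,  0.        ,  1.        ]])}
side {'K': array([[388.77246861,   0.        , 279.6301105 ],
       [  0.        , 388.77246861, 205.79444372],
       [  0.        ,   0.        ,   1.        ]]), 'pose': array([[ 0.90762739,  0.27307313, -0.31881591,  0.20151198],
       [-0.4192763 ,  0.62680031, -0.65675623, -0.70343589],
       [ 0.02049143,  0.7297619 ,  0.68339423,  0.75901943],
       [ 0.        ,  0.        ,  0.        ,  1.        ]])}
{'clock': 0.1, 'joint_pos': array([ 1.13548769e+00,  4.94088848e-01,  1.34609150e+00, -1.00175558e-05,
        1.30248898e+00, -9.54882636e-02]), 'joint_vel': array([-0.00216685,  0.00065112, -0.00179719, -0.00083557,  0.00241304,
       -0.00044134]), 'joint_torque': array([ 9.95428054e-04, -8.83594036e+01, -3.84566581e+01, -2.16923177e-04,
        5.06272496e-03,  7.18215870e-05]), 'tool_pos': array([0.20817594, 0.5889588 , 0.23077233]), 'tool_rot': array([[-9.42815418e-01,  3.33314999e-01, -4.45264444e-04],
       [ 3.33315284e-01,  9.42814913e-01, -9.80336069e-04],
       [ 9.30412416e-05, -1.07268940e-03, -9.99999420e-01]]), 'ft_force': array([0.69031045, 0.57588635, 0.40156816]), 'ft_torque': array([-0.02373554, -0.05562284, -0.02366035]), 'grip_force': 0.0, 'width': 0.08533743461436911}
```

View pics/top.png

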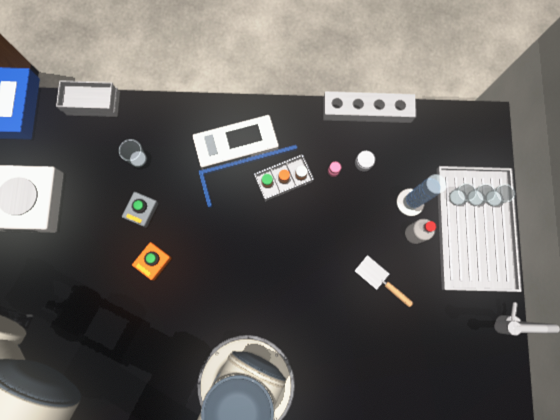

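View pics/side.png

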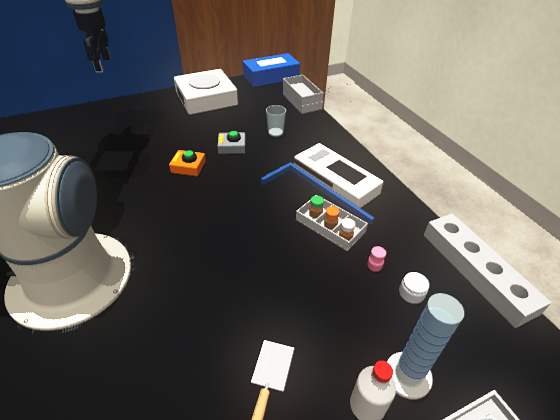

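The top view shows the tray at (284,178) with green, orange and white caps, and the rail corner at (201,172). The grey button box is at (139,207).

Look-alikes:
- Button: the orange box at (151,258) is not meant; I choose the grey one at (139,207).
- Jar: the pink one at (335,168) is not meant; I choose the orange cap at (284,174) in the tray.
- The loose white item at (365,160) is the tin.

```bash
cat > m.py <<'E'
from h import *
def ray(u,v,K,P,z):
    d=P[:3,:3]@np.array([(u-K[0,2])/K[0,0],-(v-K[1,2])/K[1,1],-1]);o=P[:3,3]
    return o+d*(z-o[2])/d[2]
def uvs(m,K,P,z): 
    v,u=np.nonzero(m); return np.array([ray(a,b,K,P,z)[:2] for a,b in zip(u,v)])
def scene(i,d,K,P,n):
    hsv=cv2.cvtColor(i,cv2.COLOR_RGB2HSV).astype(int);H,S,V=hsv[...,0],hsv[...,1],hsv[...,2]
    W=pts(d,K,P); 
    near=(W[...,0]>.3)&(W[...,0]<.75)&(W[...,1]>-.4)&(W[...,1]<.45)&(d>0)
    out={}
    for c,(a,b) in {"green":(45,75),"orange":(8,17)}.items():
        m=((H>=a)&(H<=b)&(S>150)&(V>120)&near).astype(np.uint8)
        k,l,st,ce=cv2.connectedComponentsWithStats(m)
        for q in range(1,k):
            if st[q,4]>25: print(n,c,st[q,4],ce[q].round(1),"depth xyz",np.median(W[l==q],0).round(4))
    m=(H>100)&(H<120)&(S>150)&(V>90)&near&(W[...,2]<.035)
    k,l,st,ce=cv2.connectedComponentsWithStats(m.astype(np.uint8))
    q=1+np.argmax(st[1:,4]);m=l==q
    w=W[m];print(n,"blue",st[q],"z",np.percentile(w[:,2],[10,50,90]).round(4))
    # tray: points with z 25..42mm
    return W,m,near,H,S,V
E
python3 - <<'E'
from m import *
for n in("top","side"):
    f=np.load(f"/tmp/{n}.npz");i,d,K,P=[f[k] for k in"idKP"]
    W,m,near,H,S,V=scene(i,d,K,P,n)
    b=uvs(m,K,P,.022)
    # long-rail direction via PCA of points, two-line split
    (vx,vy,x0,y0)=cv2.fitLine(b.astype(np.float32),cv2.DIST_HUBER,0,1e-4,1e-4).ravel()
    for _ in range(6):
        if vy<0: vx,vy=-vx,-vy
        nn=np.array([vy,-vx]);dd=(b-[x0,y0])@nn
        s=np.abs(dd)<.012 if _ else np.abs(dd)<.03
        vx,vy,x0,y0=cv2.fitLine(b[s].astype(np.float32),cv2.DIST_L2,0,1e-4,1e-4).ravel()
    if vy<0: vx,vy=-vx,-vy
    nn=np.array([vy,-vx]);dd=(b-[x0,y0])@nn;t=(b-[x0,y0])@[vx,vy]
    print(n,"long dir",vx,vy,"pt",x0,y0,"width pct",np.percentile(dd[s],[2,98]),"t",t[s].min(),t[s].max())
    sh=dd<-.02; print("short t",np.percentile(t[sh],[2,50,98]),"dd min",dd.min(),sh.sum())
    # tray: hull of bright/elevated pts in tray area
    c=W[near&(W[...,2]>.026)&(W[...,2]<.042)]
    c=c[(c[:,1]>-.25)&(c[:,1]<.1)]
    print("tray",cv2.minAreaRect(c[:,:2].astype(np.float32)),len(c))
E
```

```text
top orange 82 [283.8 174.9] depth xyz [ 0.6451 -0.1015  0.0587]
top orange 552 [151.7 260. ] depth xyz [0.3654 0.3    0.036 ]
top blue [203 181   8  26  71] z [0.0201 0.0238 0.0269]
top long dir 0.96068347 0.2776459 pt 0.5810594 0.14611162 width pct [-0.00491908  0.00484009] t -0.037298816470933006 0.04834476444804915Traceback (most recent call last):
  File "<stdin>", line 16, in <module>
    return _quantile_unchecked(
        a, q, axis, out, overwrite_input, method, keepdims, weights)
    return _ureduce(a,
                    func=_quantile_ureduce_func,
    ...<5 lines>...
                    overwrite_input=overwrite_input,
                    method=method)
    r = func(a, **kwargs)
    result = _quantile(arr,
                       quantiles=q,
    ...<2 lines>...
                       out=out,
                       weights=wgt)
    slices_having_nans = np.isnan(arr[-1, ...])
                                  ~~~^^^^^^^^^
IndexError: index -1 is out of bounds for axis 0 with size 0
```

```bash
cat > m2.py <<'E'
from m import *
def line(p):
    v=cv2.fitLine(p.astype(np.float32),cv2.DIST_HUBER,0,1e-5,1e-5).ravel();return v[:2],v[2:]
def measure(i,d,K,P,n):
    hsv=cv2.cvtColor(i,cv2.COLOR_RGB2HSV).astype(int);H,S,V=hsv[...,0],hsv[...,1],hsv[...,2]
    W=pts(d,K,P);near=(W[...,0]>.45)&(W[...,0]<.78)&(W[...,1]>-.22)&(W[...,1]<.25)&(d>0)
    m=(H>98)&(H<125)&(S>120)&(V>50)&near&(W[...,2]>.012)&(W[...,2]<.034)
    b=uvs(m,K,P,.022)
    o=np.array([.64,.16]);D=np.array([-.277,.961]);X=np.array([.961,.277])
    for _ in range(5):
        lx=(b-o)@X;ly=(b-o)@D
        L=(ly<-.03)&(abs(lx-.006)<(.03 if _==0 else .013));Sh=(lx<-.025)&(lx>-.12)&(abs(ly-.006)<(.03 if _==0 else .013))
        D,pl=line(b[L]);D=D*np.sign(D[1]);X=np.array([D[1],-D[0]])
        ds,ps=line(b[Sh])
        # inner faces are 6 mm inward of centre lines
        o=X*(pl@X-.006)+D*(ps@D-.006)
    print(n,"dock o",o.round(4),"yaw",np.arctan2(X[1],X[0]).round(4),"short-rail yaw",np.arctan(ds[1]/ds[0]).round(4),"n",L.sum(),Sh.sum(),"wid",np.ptp(np.percentile((b[L]-pl)@X,[3,97])).round(4))
    c=W[near&(W[...,2]>.027)&(W[...,2]<.040)]
    q=c[:,:2]-o;lx=q@X;ly=q@D;c=c[(lx<.005-.01)&(ly<-.005)&(lx>-.25)&(ly>-.45)]
    rc=cv2.minAreaRect(c[:,:2].astype(np.float32));box=cv2.boxPoints(rc)
    print(n,"tray c",np.round(rc[0],4),"size",np.round(rc[1],4),"ang",round(rc[2],1),len(c))
    print(" corners in dock",np.round(np.c_[(box-o)@X,(box-o)@D],4).tolist())
    for c,(a,b_) in {"green":(40,85),"orange":(5,18)}.items():
        mm=((H>=a)&(H<=b_)&(S>120)&(V>60)&(W[...,0]>.3)&(W[...,0]<.75)&(W[...,1]>-.3)&(W[...,1]<.4)).astype(np.uint8)
        k,l,st,ce=cv2.connectedComponentsWithStats(mm)
        for t in range(1,k):
            if st[t,4]>25: print(n,c,st[t,4],ce[t].round(1),np.median(W[l==t],0).round(4),"at z57/58:",ray(*ce[t],K,P,.057)[:2].round(4))
    return o,X,D
E
python3 - <<'E'
from m2 import *
for n in("top","side"):
    f=np.load(f"/tmp/{n}.npz");measure(*[f[k] for k in"idKP"],n)
E
```

```text
top dock o [0.6526 0.1628] yaw 0.3068 short-rail yaw 0.3005 n 251 97 wid 0.0094
top tray c [ 0.6462 -0.0999] size [0.092  0.1707] ang 24.4 318
 corners in dock [[-0.1412999927997589, -0.16930000483989716], [-0.120899997651577, -0.33880001306533813], [-0.029600000008940697, -0.3278000056743622], [-0.05000000074505806, -0.1582999974489212]]
top green 71 [266.9 179.1] [ 0.6294 -0.048   0.06  ] at z57/58: [ 0.6304 -0.0478]
top green 77 [137.7 204.6] [0.5354 0.3527 0.0571] at z57/58: [0.536  0.3528]
top green 75 [150.2 257.8] [0.3708 0.3007 0.0582] at z57/58: [0.3714 0.3009]
top orange 106 [283.8 175.5] [ 0.6424 -0.1016  0.0581] at z57/58: [ 0.6437 -0.1013]
top orange 688 [152.  260.8] [0.3636 0.2988 0.0352] at z57/58: [0.3625 0.2948]
side dock o [0.653  0.1596] yaw 0.3075 short-rail yaw 0.3237 n 284 109 wid 0.0123
side tray c [ 0.648  -0.0986] size [0.0939 0.1721] ang 24.3 581
 corners in dock [[-0.1396999955177307, -0.16459999978542328], [-0.11959999799728394, -0.3353999853134155], [-0.02630000002682209, -0.3244999945163727], [-0.04639999940991402, -0.15360000729560852]]
side green 54 [233.  133.8] [0.5347 0.3486 0.0549] at z57/58: [0.5336 0.3461]
side green 65 [188.6 153.6] [0.3721 0.2968 0.0558] at z57/58: [0.3714 0.2945]
side green 109 [316.9 200.5] [ 0.6298 -0.0497  0.0574] at z57/58: [ 0.6296 -0.0499]
side orange 39 [186.9 159.8] [0.3587 0.2882 0.0355] at z57/58: [0.3587 0.2656]
side orange 375 [187.8 167.2] [0.3576 0.2774 0.0192] at z57/58: [0.3515 0.2289]
side orange 107 [315.2 211.4] [ 0.6215 -0.0583  0.0272] at z57/58: [ 0.6052 -0.0853]
side orange 265 [331.3 216.7] [ 0.642  -0.1088  0.0464] at z57/58: [ 0.6337 -0.1192]
side orange 89 [346.1 234.3] [ 0.6528 -0.1684  0.0289] at z57/58: [ 0.6361 -0.1873]
```

Dock origin is about (0.653, 0.161) with yaw 0.307. In the dock frame the tray sits at about (-0.085, -0.247) with yaw +0.12. I'll align the tool's y with the dock's y and go to the tray's -x side.

```bash
python3 -m creep '[[[0,0,0,-0.13],[0,0,0,-0.13],[0,0,0,-0.13],[0,0,0,-0.13],[0,0,0,-0.127],[-0.6,-3.9,0,0],[-0.6,-3.9,0,0],[-0.6,-3.9,0,0],[-0.6,-3.9,0,0],[-0.6,-3.9,0,0],[-0.6,-3.9,0,0],[-0.6,-3.9,0,0]]]' 100 30; python3 -m creep '[[[-0.6,-3.9,0,0],[-0.6,-3.9,0,0],[-0.6,-3.9,0,0],[-0.6,-3.9,0,0],[-0.6,-3.9,0,0],[-0.6,-3.9,0,0],[-0.6,-3.9,0,0],[-0.6,-3.9,0,0],[-0.6,-3.9,0,0],[-0.6,-3.9,0,0],[-0.6,-3.9,0,0],[-0.6,-3.9,0,0]]]'
cat > where.py <<'E'
from h import *
import sys
o=np.array([.653,.161]);a=.307;X=np.array([np.cos(a),np.sin(a)]);D=np.array([-X[1],X[0]])
s=r.observe();p=np.array(s["tool_pos"]);R=np.array(s["tool_rot"]);q=p[:2]-o
f=np.array(s["ft_force"])[:2]
print("t",round(s["clock"],2),"dock xy",(q@X).round(4),(q@D).round(4),"z",p[2].round(4),"tool y rel dock",(np.arctan2(R[1,1],R[0,1])-a).round(4),"F dock",(f@X).round(1),(f@D).round(1),round(float(s["ft_force"][2]),1),"w",round(s["width"],4))
E
python3 where.py
```

```text
clock: 1.3
tool_pos: [0.3312, 0.3402, 0.2312]
tool_rot: [[-0.953, -0.303, -0.0], [-0.303, 0.953, -0.0], [0.0, -0.0, -1.0]]
ft_force: [1.5, 0.2, -0.3]
width: 0.0857
grip_force: 0.0
clock: 2.5
tool_pos: [0.5414, -0.0842, 0.2311]
tool_rot: [[-0.953, -0.302, -0.0], [-0.302, 0.953, 0.0], [0.0, 0.0, -1.0]]
ft_force: [1.0, 0.4, 0.6]
width: 0.0852
grip_force: 0.0
t 2.5 dock xy -0.1805 -0.2 z 0.2311 tool y rel dock 1.5708 F dock 1.1 0.1 0.6 w 0.0852
```

```bash
python3 -m creep '[[[0,-2.3,0,0],[0,-2.3,0,0],[0,0,0,0]]]' >/dev/null; python3 where.py
python3 - <<'E'
from m2 import *
i,d,K,P,c=cam("wrist");save("w1.png",i);measure(i,d,K,P,"wrist")
E
```

```text
t 2.8 dock xy -0.1805 -0.2468 z 0.2308 tool y rel dock 1.5689 F dock 0.3 -0.5 1.2 w 0.0855
wrist dock o [0.651  0.1593] yaw 0.3213 short-rail yaw 0.3118 n 1092 890 wid 0.0121
wrist tray c [ 0.6484 -0.0998] size [0.0912 0.1702] ang 24.3 2646
 corners in dock [[-0.13840000331401825, -0.16509999334812164], [-0.12099999934434891, -0.3343999981880188], [-0.03020000085234642, -0.32510000467300415], [-0.047600001096725464, -0.155799999833107]]
wrist green 633 [327.9 267.7] [ 0.6313 -0.0462  0.0579] at z57/58: [ 0.6319 -0.0457]
wrist orange 903 [278.2 262.4] [ 0.6426 -0.1006  0.0575] at z57/58: [ 0.6425 -0.1011]
wrist orange 160 [322.6 247.1] [ 0.6183 -0.0538  0.0307] at z57/58: [ 0.6098 -0.0602]
```

View pics/w1.png

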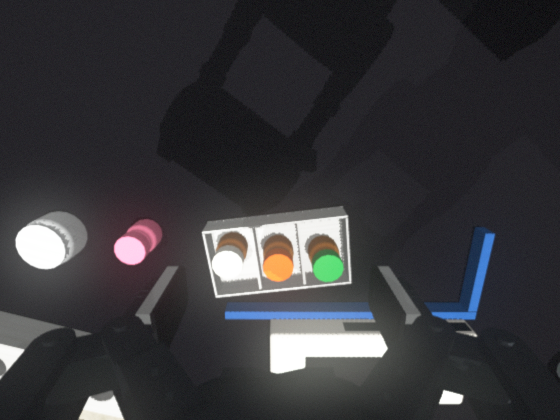

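The wrist view shows the tray at (278,252), the rails at (300,311) and (482,275), and the pink jar at (135,245). It agrees with the earlier measurements. I'll descend and push +x.

```bash
python3 -m creep '[[[0,0,3.5,0],[0,0,3.5,0],[0,0,3.5,0],[0,0,3.5,0],[0,0,3.5,0],[0,0,2.5,0],[0,0,1.5,0],[0,0,0.7,0],[0,0,0,0]]]'>/dev/null; python3 where.py; python3 -m creep '[[[-0.4,0,0,0],[-0.4,0,0,0],[-0.4,0,0,0],[-0.4,0,0,0],[-0.4,0,0,0],[-0.4,0,0,0],[-0.4,0,0,0],[-0.4,0,0,0],[-0.4,0,0,0],[-0.4,0,0,0],[0,0,0,0]]]' >/dev/null;python3 where.py
```

```text
t 3.75 dock xy -0.1806 -0.2435 z 0.0088 tool y rel dock 1.5716 F dock 0.2 0.2 0.3 w 0.0855
t 4.85 dock xy -0.1404 -0.2439 z 0.0091 tool y rel dock 1.5713 F dock -2.9 1.5 0.4 w 0.0852
```

```bash
python3 -m creep '[[[-0.4,0,0,0],[-0.4,0,0,0],[-0.4,0,0,0],[-0.4,0,0,0],[-0.4,0,0,0],[-0.4,0,0,0],[-0.4,0,0,0],[-0.2,0,0,0],[0,0,0,0]]]' >/dev/null;python3 where.py
python3 - <<'E'
from m2 import *
for n in ("wrist","top","side"):
    i,d,K,P,c=cam(n);save(n+"2.png",i)
    try: measure(i,d,K,P,n)
    except Exception as e: print(n,e)
E
```

```text
t 5.75 dock xy -0.1103 -0.2443 z 0.0091 tool y rel dock 1.571 F dock -2.4 1.3 -0.8 w 0.0858
wrist operands could not be broadcast together with shapes (0,) (2,) 
top operands could not be broadcast together with shapes (0,) (2,) 
side dock o [0.6491 0.1593] yaw 0.329 short-rail yaw 0.3138 n 168 117 wid 0.0171
side tray c [ 0.6674 -0.099 ] size [0.1139 0.1704] ang 17.7 365
 corners in dock [[-0.12129999697208405, -0.164000004529953], [-0.12470000237226486, -0.3343000113964081], [-0.010900000110268593, -0.33660000562667847], [-0.007499999832361937, -0.16619999706745148]]
side green 55 [233.  133.8] [0.5345 0.348  0.0552] at z57/58: [0.5336 0.3457]
side green 64 [188.5 153.6] [0.3722 0.2972 0.0555] at z57/58: [0.3713 0.2947]
side orange 550 [187.6 164.8] [0.3588 0.2836 0.028 ] at z57/58: [0.3541 0.2407]
side orange 90 [352.4 231.1] [ 0.6733 -0.1654  0.0285] at z57/58: [ 0.6563 -0.1845]
```

```bash
python3 -m creep '[[[-0.3,0,0,0],[-0.3,0,0,0],[0,0,0,0]]]' >/dev/null;python3 where.py; python3 -m creep '[[[-0.15,0,0,0],[0,0,0,0]]]' >/dev/null;python3 where.py;python3 -m creep '[[[-0.1,0,0,0],[0,0,0,0]]]' >/dev/null;python3 where.py
```

```text
t 6.2 dock xy -0.1041 -0.2444 z 0.0093 tool y rel dock 1.5711 F dock -1.8 0.8 -0.8 w 0.0855
t 6.4 dock xy -0.1029 -0.2443 z 0.0093 tool y rel dock 1.571 F dock -4.2 0.7 0.3 w 0.0855
t 6.6 dock xy -0.102 -0.2443 z 0.0093 tool y rel dock 1.571 F dock -4.6 -0.0 0.0 w 0.0852
```

```bash
for k in 1; do python3 -m creep '[[[-0.1,0,0,0],[0,0,0,0]]]' >/dev/null;python3 where.py; done; python3 -m creep '[[[-0.1,0,0,0],[0,0,0,0]]]' >/dev/null;python3 where.py; python3 -m creep '[[[-0.1,0,0,0],[0,0,0,0]]]' >/dev/null;python3 where.py
```

```text
t 6.8 dock xy -0.1009 -0.2443 z 0.0093 tool y rel dock 1.571 F dock -5.1 0.4 1.2 w 0.0856
t 7.0 dock xy -0.0999 -0.2443 z 0.0093 tool y rel dock 1.571 F dock -3.9 -0.3 0.1 w 0.0856
t 7.2 dock xy -0.0997 -0.2442 z 0.0092 tool y rel dock 1.5709 F dock -9.8 -0.9 4.3 w 0.0854
```

```bash
python3 -m creep '[[[1,0,0,0],[1,0,0,0],[1,0,0,0],[0,0,-3,0],[0,0,-3,0],[0,0,-3,0],[0,0,-3,0],[0,0,-3,0],[0,0,-1,0],[0,0,0,0.13],[0,0,0,0.13],[0,0,0,0.13]]]' 40 >/dev/null; python3 -m creep '[[[0,0,0,0.131],[0,0,0,0.131],[0,0,0,0.131],[0,0,0,0.131],[0,0,0,0.131],[0,0,0,0.131],[0,0,0,0.131],[0,0,0,0.131],[0,0,0,0.131],[0,0,0,0]]]' >/dev/null; python3 where.py
python3 - <<'E'
from m2 import *
print(r.observe()["joint_pos"].round(2))
for n in ("wrist","top","side"):
    i,d,K,P,c=cam(n);save(n+"3.png",i)
    try: o,X,D=measure(i,d,K,P,n)
    except Exception as e: print(n,e);continue
    hsv=cv2.cvtColor(i,cv2.COLOR_RGB2HSV).astype(int);W=pts(d,K,P)
    m=(hsv[...,0]>150)&(hsv[...,0]<178)&(hsv[...,1]>80)&(hsv[...,2]>100)&(W[...,1]>-.32)&(W[...,1]<-.15)&(W[...,0]>.55)
    q=W[m]
    if len(q):
        z=q[:,:2]-o;print("pink dock x",(z@X).min(),(z@X).max(),"y",(z@D).min(),(z@D).max(),"z",q[:,2].max())
E
```

```text
t 9.4 dock xy -0.1294 -0.2442 z 0.1687 tool y rel dock -0.0008 F dock -1.1 0.7 0.0 w 0.0341
[-0.28  0.54  1.45  0.    1.15 -0.59]
wrist OpenCV(4.12.0) /io/opencv/modules/imgproc/src/linefit.cpp:50: error: (-215:Assertion failed) count > 0 in function 'fitLine2D_wods'

top dock o [0.6529 0.1625] yaw 0.3104 short-rail yaw 0.3219 n 65 58 wid 0.0083
top tray c [ 0.666  -0.0926] size [0.1499 0.0617] ang 66.9 54
 corners in dock [[-0.13779999315738678, -0.2833000123500824], [-0.09120000153779984, -0.3237000107765198], [0.006899999920278788, -0.21040000021457672], [-0.03970000147819519, -0.17000000178813934]]
pink dock x -0.1252237309998119 -0.07429282634444977 y -0.44651670575296476 -0.3947256562789546 z 0.06499327356562401
side dock o [0.6468 0.1597] yaw 0.3429 short-rail yaw 0.3085 n 95 113 wid 0.0182
side tray c [ 0.6856 -0.0927] size [0.0905 0.1717] ang 17.7 494
 corners in dock [[-0.09070000052452087, -0.16349999606609344], [-0.09640000015497208, -0.335099995136261], [-0.006000000052154064, -0.33809998631477356], [-0.0003000000142492354, -0.1665000021457672]]
side green 55 [233.  133.8] [0.5346 0.3492 0.0552] at z57/58: [0.5336 0.3457]
side green 63 [188.5 153.6] [0.3718 0.2967 0.0556] at z57/58: [0.3712 0.2945]
side green 114 [329.6 194.5] [ 0.6741 -0.0423  0.0572] at z57/58: [ 0.6734 -0.0424]
side orange 554 [187.8 164.8] [0.3598 0.2826 0.0281] at z57/58: [0.3546 0.2405]
side orange 100 [327.9 204.6] [ 0.6662 -0.0494  0.0273] at z57/58: [ 0.6488 -0.0758]
side orange 258 [342.4 210.9] [ 0.6795 -0.1013  0.0451] at z57/58: [ 0.6716 -0.1121]
side orange 84 [355. 229.] [ 0.6829 -0.162   0.0284] at z57/58: [ 0.666  -0.1811]
pink dock x -0.13147465755429372 -0.04698171081395167 y -0.4277115696111473 -0.3717074592950086 z 0.05821817879813607
```

```bash
python3 -m creep '[[[-3,2.1,0,0],[-3,2.1,0,0],[-3,2.1,0,0],[-2.8,2.1,0,0],[0,0,2.5,0],[0,0,2.5,0],[0,0,2.5,0],[0,0,2.5,0],[0,0,2,0],[0,0,2,0],[0,0,1.5,0],[0,0,0.4,0]]]'>/dev/null; python3 where.py
python3 - <<'E'
from m2 import *
i,d,K,P,c=cam("side");save("s4.png",cv2.resize(i[150:300,240:440],(800,600)))
E
```

```text
t 10.75 dock xy -0.0454 -0.3615 z 0.0083 tool y rel dock 0.0036 F dock 0.4 -0.2 -0.7 w 0.0343
```

View pics/s4.png

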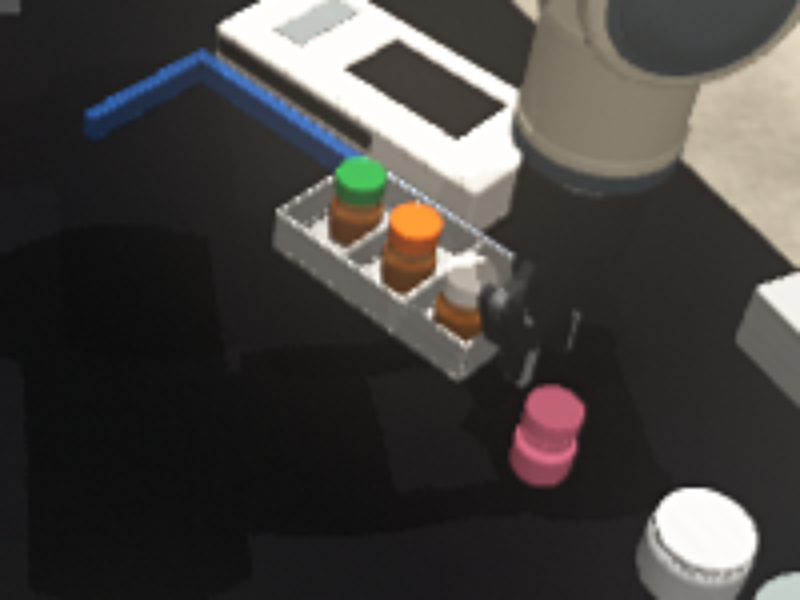

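The crop shows the fingers just behind the tray's -y end at (520,340). The tray lies along the long rail and the pink jar at (548,440) is clear. Now I'll push +y.

```bash
python3 -m creep '[[[0.4,0,0,0],[0.4,0,0,0],[0.4,0,0,0],[0.4,0,0,0],[0.4,0,0,0],[0.4,0,0,0],[0.4,0,0,0],[0.4,0,0,0],[0.4,0,0,0],[0.4,0,0,0],[0.4,0,0,0],[0.4,0,0,0]]]'>/dev/null; python3 where.py; python3 -m creep '[[[0.5,0,0,0],[0.5,0,0,0],[0.5,0,0,0],[0.5,0,0,0],[0.5,0,0,0],[0.5,0,0,0],[0.5,0,0,0],[0.5,0,0,0],[0.5,0,0,0],[0.5,0,0,0]]]'>/dev/null; python3 where.py; python3 -m creep '[[[0.5,0,0,0],[0.5,0,0,0],[0.5,0,0,0],[0.5,0,0,0],[0.5,0,0,0],[0.5,0,0,0],[0.5,0,0,0],[0.5,0,0,0],[0.5,0,0,0],[0.5,0,0,0]]]'>/dev/null; python3 where.py
```

```text
t 12.0 dock xy -0.0441 -0.3149 z 0.0112 tool y rel dock 0.0021 F dock -0.7 -5.9 2.3 w 0.0341
t 13.0 dock xy -0.0441 -0.2648 z 0.0112 tool y rel dock 0.0021 F dock -0.1 -6.8 1.8 w 0.0339
t 14.0 dock xy -0.0442 -0.2148 z 0.0111 tool y rel dock 0.0021 F dock 0.2 -6.6 2.6 w 0.0342
```

Next come the last ~3 cm, with small steps near contact.

```bash
python3 -m creep '[[[0.4,0,0,0],[0.4,0,0,0],[0.4,0,0,0],[0.4,0,0,0],[0.4,0,0,0],[0.4,0,0,0],[0,0,0,0]]]'>/dev/null; python3 where.py; python3 -m creep '[[[0.2,0,0,0],[0.2,0,0,0],[0,0,0,0]]]'>/dev/null; python3 where.py;  python3 -m creep '[[[0.1,0,0,0],[0,0,0,0]]]'>/dev/null; python3 where.py
```

```text
t 14.7 dock xy -0.0444 -0.1902 z 0.011 tool y rel dock 0.0024 F dock 1.0 -1.9 1.3 w 0.034
t 15.0 dock xy -0.0444 -0.1867 z 0.011 tool y rel dock 0.0022 F dock 0.5 -4.9 4.3 w 0.0336
t 15.2 dock xy -0.0444 -0.1858 z 0.011 tool y rel dock 0.0021 F dock 0.0 -6.6 3.8 w 0.0342
```

```bash
python3 -m creep '[[[0.1,0,0,0],[0,0,0,0]]]'>/dev/null; python3 where.py; python3 -m creep '[[[0.1,0,0,0],[0.1,0,0,0],[0,0,0,0]]]'>/dev/null; python3 where.py;  python3 -m creep '[[[0.1,0,0,0],[0.1,0,0,0],[0,0,0,0]]]'>/dev/null; python3 where.py
```

```text
t 15.4 dock xy -0.0443 -0.1849 z 0.011 tool y rel dock 0.0021 F dock -0.7 -5.4 4.1 w 0.0345
t 15.7 dock xy -0.0443 -0.1829 z 0.011 tool y rel dock 0.0021 F dock 1.0 -5.8 3.3 w 0.0339
t 16.0 dock xy -0.0443 -0.1809 z 0.011 tool y rel dock 0.0021 F dock 0.5 -7.0 4.4 w 0.0342
```

```bash
python3 -m creep '[[[0.1,0,0,0],[0,0,0,0]]]'>/dev/null; python3 where.py; python3 -m creep '[[[0.1,0,0,0],[0,0,0,0]]]'>/dev/null; python3 where.py;  python3 -m creep '[[[0.1,0,0,0],[0,0,0,0]]]'>/dev/null; python3 where.py
```

```text
t 16.2 dock xy -0.0443 -0.1799 z 0.011 tool y rel dock 0.002 F dock -0.5 -5.9 4.3 w 0.0347
t 16.4 dock xy -0.0444 -0.179 z 0.011 tool y rel dock 0.0021 F dock 0.0 -7.0 4.2 w 0.0343
t 16.6 dock xy -0.0443 -0.1789 z 0.011 tool y rel dock 0.0021 F dock -1.1 -14.3 2.1 w 0.0343
```

It's seated against the short rail. I'll back off, rise and check.

```bash
python3 -m creep '[[[-1,0,0,0],[-1,0,0,0],[-1,0,0,0],[0,0,-2.5,0],[0,0,-2.5,0],[0,0,-2.5,0],[0,0,-2.5,0],[0,0,-2.5,0],[0,0,-2.5,0],[-2,-4,0,0],[-2,-4,0,0],[-2,-4,0,0]]]'>/dev/null; python3 -m creep '[[[0,-4,0,0],[0,-4,0,0],[0,-4,0,0],[0,0,0,0]]]'>/dev/null; python3 where.py
python3 - <<'E'
from m2 import *
for n in ("side","top","wrist"):
    i,d,K,P,c=cam(n);save(n+"5.png",i)
    try: measure(i,d,K,P,n)
    except Exception as e: print(n,e)
E
```

```text
t 18.2 dock xy -0.2892 -0.267 z 0.1602 tool y rel dock -0.0003 F dock 0.0 0.5 -0.2 w 0.0342
side dock o [0.6535 0.1603] yaw 0.3034 short-rail yaw 1.3058 n 177 10 wid 0.012
side tray c [0.6495 0.0141] size [0.0848 0.0606] ang 17.5 125
 corners in dock [[-0.09000000357627869, -0.10809999704360962], [-0.08990000188350677, -0.16869999468326569], [-0.005100000184029341, -0.16850000619888306], [-0.005200000014156103, -0.10790000110864639]]
side green 53 [232.9 133.7] [0.5342 0.3478 0.0561] at z57/58: [0.5336 0.3465]
side green 64 [188.5 153.6] [0.372  0.2969 0.0553] at z57/58: [0.3713 0.2947]
side orange 555 [187.7 164.8] [0.3592 0.2829 0.0287] at z57/58: [0.3543 0.2405]
side orange 62 [309.1 196.4] [ 0.6331 -0.0013  0.0288] at z57/58: [ 0.6181 -0.0269]
top dock o [0.6567 0.1639] yaw 0.2897 short-rail yaw 0.3211 n 162 76 wid 0.0107
top tray c [0.6336 0.0657] size [0.0905 0.1653] ang 17.2 266
 corners in dock [[-0.09640000015497208, -0.0052999998442828655], [-0.09459999948740005, -0.17059999704360962], [-0.004100000020116568, -0.1695999950170517], [-0.005900000222027302, -0.00430000014603138]]
top green 73 [213.4 179.4] [0.6245 0.1221 0.0593] at z57/58: [0.6244 0.1216]
top green 52 [137.3 204.4] [0.5367 0.3541 0.0577] at z57/58: [0.5366 0.3541]
top orange 91 [231.  177.1] [0.6331 0.0663 0.0585] at z57/58: [0.6335 0.0664]
wrist operands could not be broadcast together with shapes (0,) (2,)
```

View pics/wrist5.png

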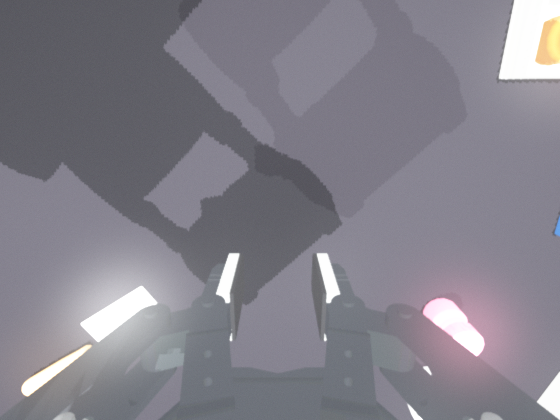

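Run:
```python
import cv2
i=cv2.imread("pics/top5.png")[110:235,110:310];cv2.imwrite("pics/top5c.png",cv2.resize(i,(800,500),interpolation=cv2.INTER_CUBIC))
```

```text
(no output)
```

View pics/top5c.png

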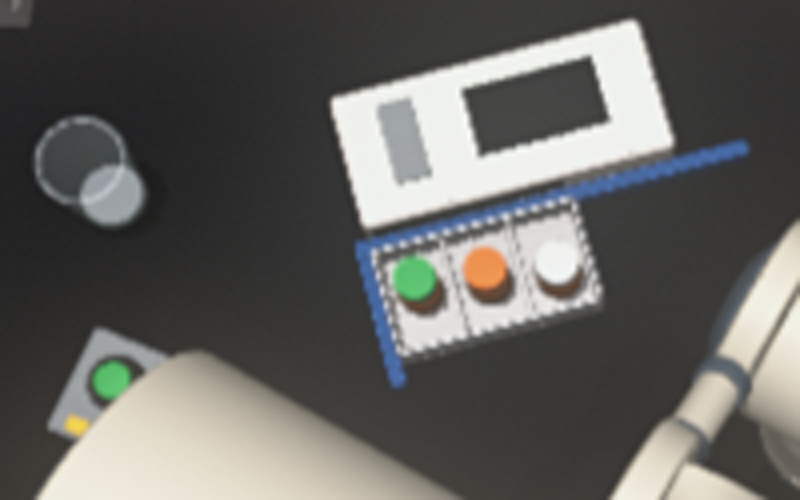

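The crop shows the tray flush in the corner at (365,245), with all three jars standing: green (413,277), orange (485,268), white (556,262). The grey box's button at (112,380) is next. I'll shut the fingers and move over it.

```bash
python3 -m creep '[[[3.45,1.67,0,0],[3.45,1.67,0,0],[3.45,1.67,0,0],[3.45,1.67,0,0],[3.45,1.67,0,0],[3.45,1.67,0,0],[3.45,1.67,0,0]]]' 0 >/dev/null; python3 -m creep '[[[3.45,1.67,0,0],[3.45,1.67,0,0],[3.45,1.67,0,0],[3.45,1.67,0,0],[3.45,1.67,0,0],[3.45,1.67,0,0],[3.45,1.67,0,0],[0,0,0,0]]]' >/dev/null; python3 where.py
python3 - <<'E'
from m2 import *
i,d,K,P,c=cam("wrist");save("w6.png",i);s=r.observe();print(s["tool_pos"])
h=cv2.cvtColor(i,cv2.COLOR_RGB2HSV).astype(int);W=pts(d,K,P)
m=((h[...,0]>=40)&(h[...,0]<=85)&(h[...,1]>120)&(h[...,2]>60)).astype(np.uint8)
k,l,st,ce=cv2.connectedComponentsWithStats(m)
for t in range(1,k):
    if st[t,4]>50:
        w=W[l==t];w=w[w[:,2]>np.median(w[:,2])-.006];print(st[t],ce[t],np.median(w,0).round(4),"mid",((w.min(0)+w.max(0))/2).round(4),ray(*ce[t],K,P,.057).round(4))
E
```

```text
t 19.85 dock xy -0.0497 0.2208 z 0.1599 tool y rel dock 0.006 F dock -0.8 -1.0 0.1 w -0.0001
[0.53845378 0.35407579 0.15973284]
[ 46 188  35  34 440] [ 66.57954545 210.47045455] [0.3767 0.2976 0.0564] mid [0.4376 0.3606 0.178 ] [0.3765 0.299  0.057 ]
[256 189  36  34 938] [273.43923241 205.91044776] [0.5365 0.3551 0.0566] mid [0.5327 0.3862 0.1779] [0.5365 0.3548 0.057 ]
```

View pics/w6.png

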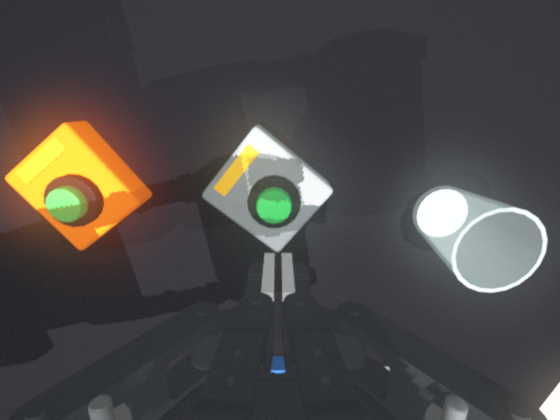

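The wrist view has the grey box's button at (273,206), under the fingertips and 2 mm from the TCP in plan. The orange one at (67,203) is off to the side. I'll press down.

```bash
python3 -m creep '[[[0,0,3,0],[0,0,3,0],[0,0,2.5,0],[0,0,1,0],[0,0,0,0]]]'>/dev/null; python3 where.py; python3 -m creep '[[[0,0,0.3,0],[0,0,0.3,0],[0,0,0.3,0],[0,0,0.2,0],[0,0,0,0]]]'>/dev/null; python3 where.py; python3 -m creep '[[[0,0,0.15,0],[0,0,0.1,0],[0,0,0,0]]]'>/dev/null; python3 where.py
```

```text
t 20.4 dock xy -0.0526 0.2154 z 0.0642 tool y rel dock 0.0018 F dock 0.0 -1.2 0.1 w 0.0
t 20.9 dock xy -0.0515 0.2159 z 0.0546 tool y rel dock 0.002 F dock 1.5 0.2 3.5 w 0.0
t 21.2 dock xy -0.0516 0.2159 z 0.0519 tool y rel dock 0.002 F dock 3.0 -0.2 3.7 w 0.0001
```

```bash
python3 -m creep '[[[0,0,0.1,0],[0,0,0,0]]]'>/dev/null; python3 where.py; python3 -m creep '[[[0,0,0.1,0],[0,0,0,0],[0,0,0,0]]]'>/dev/null; python3 where.py
```

```text
t 21.4 dock xy -0.0515 0.2159 z 0.0511 tool y rel dock 0.002 F dock 2.5 0.1 5.9 w 0.0001
t 21.7 dock xy -0.0515 0.2159 z 0.0508 tool y rel dock 0.0021 F dock -1.1 -0.6 18.2 w 0.0002
```

The button bottomed out at 18 N. I'll rise, move clear and check once more.

```bash
python3 -m creep '[[[0,0,-1,0],[0,0,-2,0],[0,0,-3,0],[0,0,-3,0],[0,0,-3,0],[0,0,-3,0],[0,0,-3,0],[0,-2,0,0],[0,-3,0,0],[0,-3,0,0],[0,-2,0,0],[0,0,0,0]]]'>/dev/null;  python3 where.py
python3 - <<'E'
from m2 import *
for n in ("top","side"):
    i,d,K,P,c=cam(n);save(n+"7.png",i)
    try: measure(i,d,K,P,n)
    except Exception as e: print(n,e)
E
```

```text
t 22.9 dock xy -0.155 0.2156 z 0.2296 tool y rel dock 0.0027 F dock -0.5 0.3 -0.4 w -0.0002
top dock o [0.658  0.1635] yaw 0.2844 short-rail yaw 0.3313 n 170 90 wid 0.0116
top tray c [0.6336 0.0654] size [0.092  0.1649] ang 16.9 255
 corners in dock [[-0.09790000319480896, -0.0052999998442828655], [-0.09600000083446503, -0.17020000517368317], [-0.004000000189989805, -0.16910000145435333], [-0.005900000222027302, -0.00430000014603138]]
top green 75 [213.3 179.5] [0.6241 0.1215 0.0604] at z57/58: [0.6241 0.1217]
top green 64 [137.8 204.8] [0.5349 0.3519 0.0575] at z57/58: [0.5353 0.3524]
top orange 94 [231.1 177.2] [0.6325 0.066  0.0595] at z57/58: [0.6333 0.066 ]
top orange 487 [155.9 260.5] [0.3662 0.289  0.0351] at z57/58: [0.3634 0.2831]
side dock o [0.655  0.1594] yaw 0.2996 short-rail yaw 0.6389 n 174 38 wid 0.0121
side tray c [0.633  0.0615] size [0.0871 0.1629] ang 16.3 341
 corners in dock [[-0.09229999780654907, -0.004999999888241291], [-0.09459999948740005, -0.16779999434947968], [-0.007499999832361937, -0.16910000145435333], [-0.005200000014156103, -0.006300000008195639]]
side green 55 [233.  133.8] [0.5343 0.3477 0.0553] at z57/58: [0.5336 0.3457]
side green 58 [188.3 154. ] [0.371  0.2944 0.0551] at z57/58: [0.3702 0.2929]
side green 89 [287.5 166. ] [0.6233 0.1186 0.0569] at z57/58: [0.6228 0.1186]
side orange 578 [187.5 164.6] [0.3584 0.283  0.0293] at z57/58: [0.3539 0.2419]
side orange 276 [295.3 179.1] [0.6264 0.0646 0.0349] at z57/58: [0.6168 0.0548]
side orange 62 [309.  196.4] [ 0.6329 -0.0015  0.0282] at z57/58: [ 0.618  -0.0268]
```

View pics/side7.png

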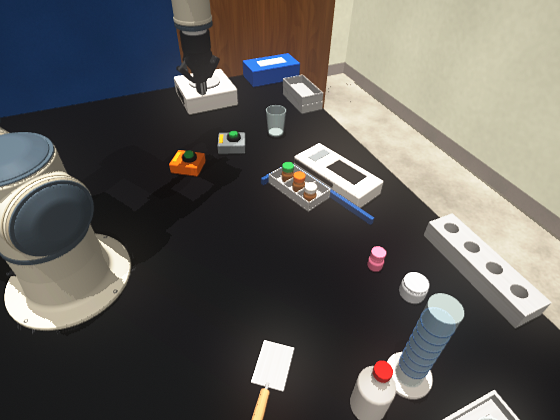

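The side view shows the tray flush in the corner at (300,185), the jars standing, the button up at (233,134), and the bystanders untouched. I'll take one close wrist measurement of the seating before handing in.

```bash
python3 -m creep '[[[-3.86,1.1,0,0],[-3.86,1.1,0,0],[-3.86,1.1,0,0],[-3.86,1.1,0,0],[-3.86,1.1,0,0],[-3.86,1.1,0,0],[-3.86,1.1,0,0],[-3.86,1.1,0,0],[-3.86,1.1,0,0],[-3.86,1.1,0,0],[0,0,0,0],[0,0,0,0]]]'>/dev/null;  python3 where.py
python3 - <<'E'
from m2 import *
i,d,K,P,c=cam("wrist");save("w8.png",i)
try: measure(i,d,K,P,"wrist")
except Exception as e: print(e)
E
```

```text
t 24.2 dock xy -0.0409 -0.1713 z 0.229 tool y rel dock 0.0003 F dock -0.6 1.2 0.3 w 0.0001
wrist dock o [0.6569 0.1565] yaw 0.3034 short-rail yaw 0.2813 n 1815 4 wid 0.0103
wrist tray c [0.636  0.0623] size [0.0855 0.1573] ang 17.6 1719
 corners in dock [[-0.09109999984502792, -0.005200000014156103], [-0.09049999713897705, -0.16249999403953552], [-0.005100000184029341, -0.16220000386238098], [-0.00570000009611249, -0.004800000227987766]]
wrist green 1313 [282.   25.4] [0.6263 0.1233 0.0578] at z57/58: [0.6263 0.1237]
wrist orange 1100 [273.7  93. ] [0.6362 0.0678 0.0578] at z57/58: [0.6361 0.0679]
```

View pics/w8.png

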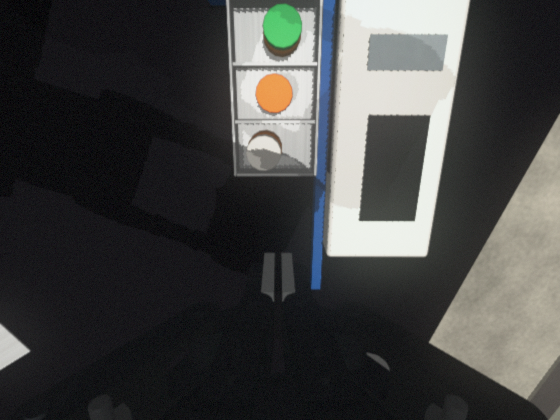

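The wrist view shows the tray's right wall directly against the long rail at (320,120) and parallel to it (17.6°, against 17.4–17.6° for the rail). I'm handing in.

```bash
python3 -c "
from workcell import workorder
print(workorder.hand_in())"
```

```text
the job is handed in; nothing more can be done
None
```

I handed the job in at about 24 s: the tray was pushed flat against both rails with its three jars standing, and the green button was pressed to its stop and came back up. The other things looked untouched in the last views and the arm was clear; the hand-in returned no verdict.

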